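Lock a name plate onto the sloped burning rest

ROBOT

A 6-joint arm with a two-finger parallel gripper is mounted at the origin on the work surface. World frame = base frame: x ahead of the robot, y to its left, z up, the work surface at z = 0. Lengths are in mm, angles in degrees, forces in N, time in s.
With the tool pointing down it reaches from about 350 to 975 mm from the base axis. Payload 17.4 kg.
Tool frame: the origin (TCP) lies at the very end of the fingers, on their centre line; the grasp point (between the pads) lies 19 mm behind it (env.hold_point_z is the z of the grasp point in the tool frame, in mm); z points along the fingers, y is the direction in which the jaws open and shut (so a half turn about z gives the same grasp; the last joint's range is limited). The gripper opens to 85 mm and grips with 20 to 120 N. Pads are 22 mm wide; open, the fingers measure 114 mm over their backs; the gripper's body (76 mm by 85 mm) begins 54 mm behind the grasp point. The pads swing forward as they close: fully open they stand 13 mm farther back than shut.
Start: joints at [-71.035, 6.646, 82.598, -0, 90.757, -2.166], TCP at [243.326, -629.623, 231.303] pointing down, gripper open.
Joint ranges: [-162.19, 162.19], [-47.58, 125.68], [4.15, 143.07], [-65.23, 245.23], [0.69, 171.88], [-170.13, 170.13]. Speed limits (degrees/s): [108.29, 108.29, 127.2, 180, 180, 180].

INTERFACE

Orientations are given as [roll, pitch, yaw] about the fixed x, y, z axes, in that order (R = Rz(yaw) Ry(pitch) Rx(roll)).
In Python, from workcell import env, kin, status, grab_frame, order gives the robot as it stands. The module is installed in compiled form; this text tells all that it offers. Calls block until the motion is done:
- env.reach(position, orientation): joint-space move of the TCP to a pose.
- env.move_straight(position, frame=None, speed=150): straight line of the TCP; frame=None keeps the orientation; speed is the mean speed in mm/s.
- env.movej(angles): joint-space move.
- env.move_gripper(opening, strength=None): finger opening in mm; strength is the grip in N (None keeps the last); returns when the fingers have stopped.
- env.hold(seconds).
- kin.inverse_kinematics(position, orientation): joint angles nearest the present ones, or None.
- status.get_obs(): the state.
- grab_frame(name): name is "scene" or "top" or "wrist"; returns a dict with "frame" (400x640x3 uint8, red, green, blue), "camera_matrix" (3x3 intrinsics, pixels), "origin" and "orientation" of the camera in the world. Camera axes: x right, y down, z forward; pixel columns grow to the right and rows downward; lengths in mm; the calibration is good to about 2 mm. A picture is of the moment at which its call begins. There is no depth.
A pose or a line that the arm cannot do raises env.IKError and nothing moves.
- order.hand_in(): hands the job in, once; it reports no verdict.
The state is a dict: "clock": time; "joint_positions": joint angles; "joint_vel": joint speeds; "effort": joint torques, N m; "tcp_pos": TCP position; "tool_rot": TCP orientation; "contact_force": force on the tool from outside, world axes, zero at the start; "moment": the same for the moment, N m; "gripper_width": finger opening in mm.
Only numpy, scipy, OpenCV 4.12 (cv2) and the standard library are available. Lean on these libraries where they do the work, as an engineer would, in place of code of your own. Each camera call takes 0.05 s, during which the arm holds its last target. There are 200 camera calls.

TASK

Lay the wooden name plate, burnt pattern up, flat on the sloped burning rest, centred between the two dark side lines with its lower long edge against both brass stops, and let go of it. Then turn the red knob clockwise until it clicks past its detent and stays there, so that its metal paddle locks over the plate. Leave the plate seated and do not disturb the tins, glue bottle, screwdriver or mallet.

Things in the scene. Friction and masses are not known exactly. Their poses are not given: they have to be found in the camera images.
- plate: the name plate: a brown wooden slab 56 mm (its x) by 150 mm (its y) by 22 mm thick (z), about 0.13 kg, with dark burnt marks on its upper face. It starts lying flat on the bench, marks up. Origin: centre of its underside. Either way round on the rest is right.
- rest: the burning rest, a grey-faced board on plywood, sloping at 30 degrees, fixed to the bench, footprint about 205 by 230 mm, rear edge 150 mm high, front edge 32 mm. Origin: on the bench under a point of the face 45 mm uphill of the seat. Its x points level in the uphill direction (away from the robot, within 0.25 rad of world x), y level along the slope to the left, z up.
- seat (a point): point on the rest's face where the centre of the plate's underside belongs. x up the slope, y level to the left, z out of the face (30 degrees from vertical). Plate's x goes along x here. The board reaches x = -60 to +175 mm, y = +-115 mm. Thin dark lines at y = +-78 mm mark the plate's ends. The knob's axis is parallel to z at x = +125 mm, y = 0.
- stop_left (a point): left brass stop: middle of its uphill side, at the face. The stop is 20 mm wide (along the seat's y), 12 mm long, 18 mm high. Seen from the seat it is at x = -28, y = +55 mm; the plate's lower long edge rests against it. Same axes as the seat.
- stop_right (a point): right brass stop, the same, at x = -28, y = -55 mm from the seat; between the two stops 90 mm are free for a finger.
- keeper_grip (a point): middle of the red bar grip of the knob, on the knob's axis 64 mm out from the face. Its frame turns with the knob: z out of the face along the axis, x along the bar towards its white mark, which is where the paddle points too. The bar is 76 mm long (x), 20 mm thick (y) and stands from 45 to 79 mm out of the face.
- paddle_tip (a point): end of the knob's aluminium paddle, 117 mm from the axis. The paddle turns with the knob below the bar; it is 24 mm wide, 6 mm thick, 27 to 33 mm out of the face, so it passes 5 mm above a seated plate. Under it, from the knob to a post 55 mm to its left, runs the detent's small spring strut, up to 26 mm off the face.
- keeper (a joint): knob angle, rad, growing clockwise seen facing the slope; starts 0 to 0.4, paddle up the slope and to the right. Stays where it is left (friction 0.04 N m) up to 1.85; from there the sprung detent resists (about 0.2 N m) and pushes it back to 1.85 if let go before 2.35. Past 2.35 it snaps on by itself to its lock and stop at 2.75, paddle straight down the slope.
- tin_red: bystander: tin can 75 mm wide, 105 mm tall, red band, full of wooden sticks up to 165 mm high, 0.5 kg, loose. Origin: centre of its underside
- tin_blue: bystander: the same tin with a blue band. Origin: centre of its underside
- glue: bystander: white bottle with orange cap, 56 mm wide, 160 mm tall, loose. Origin: centre of its underside
- screwdriver: bystander: screwdriver 200 mm long with red handle, lying on the bench, loose. Origin: under its middle, x towards its tip
- mallet: bystander: hammer 260 mm long with wooden handle, lying on the bench, loose. Origin: under its middle, x towards its head
Mind the look-alikes: they are no part of the job. Of the things shaped like the plate, the brown one is meant.

How it is judged:
By the outcome, as a careful person would: the job done as asked, in the order asked, and still so for the second after the job is handed in, with the robot touching nothing.
It also fails if it takes over 66 s, if anything falls off the work surface, if the arm or the gripper's body presses on something with over 40 N, if the wrist force passes 120 N, or if a joint passes its speed limit or range.

## Working session

There is one attempt and no reset: what is moved stays moved. The work goes in short steps, each a Python script; the robot and the scene stay as the last script left them, time stands still between calls to the robot, and variables do not carry over. Pictures are saved under pics/ and viewed, about 8 in all and at most 12, crops included, and the job is handed in when it is done.

```bash
mkdir -p pics
cat > h.py <<'E'
import numpy as np, cv2
from scipy.spatial.transform import Rotation as R
from workcell import env, kin, status, grab_frame, order
def shot(n,f):
    d=grab_frame(n); cv2.imwrite(f'pics/{f}.png',d["frame"][:,:,::-1]); np.savez(f'pics/{f}.npz',**d); return d
def rot(d):
    o=np.array(d["orientation"],float)
    return o if o.shape==(3,3) else R.from_euler('xyz',o,degrees=True).as_matrix()
def ray(d,uv):
    K=np.array(d["camera_matrix"]); v=rot(d)@np.linalg.inv(K)@np.array([uv[0],uv[1],1.]); return np.array(d["origin"],float),v/np.linalg.norm(v)
def onz(d,uv,z):
    o,v=ray(d,uv); return o+v*(z-o[2])/v[2]
def proj(d,p):
    q=np.array(d["camera_matrix"])@(rot(d).T@(np.array(p,float)-np.array(d["origin"]))); return q[:2]/q[2]
def load(f): return dict(np.load(f'pics/{f}.npz'))
E
python3 - <<'E'
from h import *
for n in("scene","top"):
    d=shot(n,n+"0"); print(n,d["origin"],d["orientation"],d["camera_matrix"])
a=cv2.imread('pics/scene0.png');b=cv2.imread('pics/top0.png')
print(status.get_obs())
E
```

```text
scene [1277.82511337  824.44586071 1326.64324002] [-135.84962834    0.8904569   135.87473011] [[470.76654503   0.         318.37580428]
 [  0.         470.76654503 202.44260769]
 [  0.           0.           1.        ]]
top [ 376.05220064    6.87372477 1774.89849066] [-176.81099984   -0.56224205  -89.50729425] [[475.11261315   0.         312.37631825]
 [  0.         475.11261315 209.11122192]
 [  0.           0.           1.        ]]
{'clock': 0.1, 'joint_positions': array([-7.10347653e+01,  6.67315362e+00,  8.26294312e+01,  2.59642963e-03,
        9.07552942e+01, -2.16525203e+00]), 'joint_vel': array([-0.09523616, -0.08041197, -0.06027306, -0.02567528, -0.01369471,
       -0.03519806]), 'effort': array([ 2.87246992e-03, -7.33666205e+01, -6.33786035e+01,  1.12183118e-04,
        5.35236424e-03,  1.26553914e-05]), 'tcp_pos': array([ 243.29521773, -629.47254013,  230.64202991]), 'tool_rot': array([-1.79942260e+02, -4.78115486e-03,  2.11305172e+01]), 'contact_force': array([0.35404879, 0.13634607, 0.19076116]), 'moment': array([ 0.03155387, -0.03023699,  0.03663999]), 'gripper_width': 85.44663901482473}
```

View pics/scene0.png

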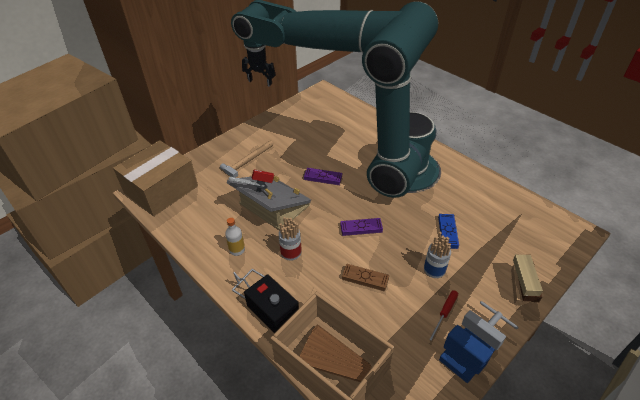

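View pics/top0.png

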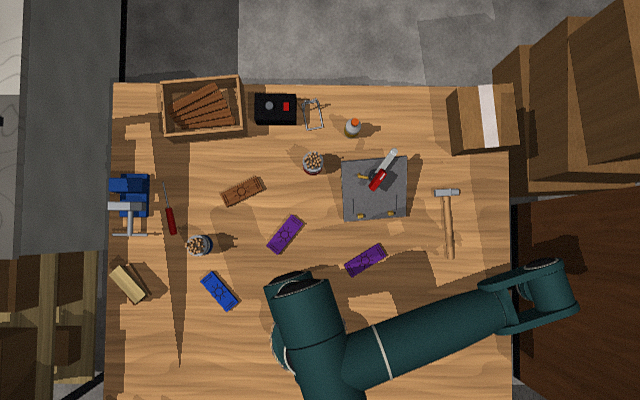

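The top view shows the brown plate at about (243,191). The rest is around (375,188), with brass stops near (361,215) and (390,215) and the red bar near (378,181). The red tin at (313,160) is close to the rest's left side. I'll get rough positions, then look closer with the wrist camera.

Run:
```python
from h import *
d=load("top0")
print('plate',onz(d,(243,191),22)); print('tin',onz(d,(313,161),165),'glue',onz(d,(352,123),160))
for p in [(361.5,215),(389.5,215)]: print('stop',onz(d,p,65))
for p in [(341,161),(407,156)]: print('rear',onz(d,p,150))
for p in [(343,221),(407,215)]: print('front',onz(d,p,32))
w=grab_frame("wrist"); o=status.get_obs()
T=R.from_euler('xyz',o['tool_rot'],degrees=True).as_matrix()
print('cam in tool',T.T@(np.array(w['origin'])-o['tcp_pos'])); print(T.T@rot(w)); print(w['camera_matrix'])
```

```text
plate [538.59401589 247.63664183  22.        ]
tin [630.3664792   -8.86718895 165.        ] glue [ 764.25588392 -142.03208724  160.        ]
stop [ 451.82028828 -186.40337617   65.        ]
stop [ 452.73289062 -287.52951507   65.        ]
rear [ 633.71554742 -105.53050928  150.        ]
rear [ 653.424046   -333.52335334  150.        ]
front [ 430.62092983 -122.2045196    32.        ]
front [ 454.79471356 -357.69566609   32.        ]
cam in tool [  66.64330657    1.04979402 -142.49406439]
[[-6.82689651e-04 -9.64475928e-01 -2.64169865e-01]
 [ 9.99998843e-01 -2.99348812e-04 -1.49136669e-03]
 [ 1.35930834e-03 -2.64170577e-01  9.64475017e-01]]
[[318.11396913   0.         317.68471307]
 [  0.         318.11396913 197.68425076]
 [  0.           0.           1.        ]]
```

Run:
```python
from h import *
env.reach([500,-235,330],[180,0,-175]); env.hold(.3)
a=shot("wrist","w1")
env.reach([520,200,330],[180,0,-175]); env.hold(.3)
b=shot("wrist","w2")
print(status.get_obs()['clock'],proj(b,[538,247,22]))
cv2.imwrite('pics/w12.png',np.vstack([a['frame'][80:380],b['frame'][100:]])[:,:,::-1])
```

```text
4.275 [349.9022229  174.46122606]
```

View pics/w12.png

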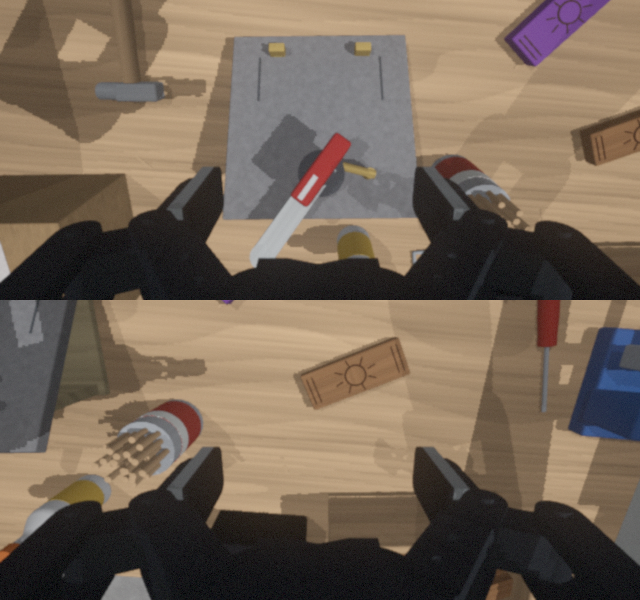

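The upper half (w1, rows offset by 80) shows the rest with stops at about (277,128) and (363,127), end lines at columns 260 and 380, and the bar centred near (321,250) with its white mark pointing uphill and right. The lower half (w2) shows the brown plate centred near (352,174), marks up, with no close neighbours.

```bash
cat > m1.py <<'E'
from h import *
def big(m): 
    c=max(cv2.findContours(m.astype(np.uint8),cv2.RETR_EXTERNAL,cv2.CHAIN_APPROX_NONE)[0],key=cv2.contourArea); return c
b=load("w2"); f=b['frame']; hsv=cv2.cvtColor(f,cv2.COLOR_RGB2HSV).astype(int)
print('plate px',f[155,325],hsv[155,325],'table',f[150,250],hsv[150,250])
H,S,V=[hsv[...,i] for i in range(3)]
g=np.zeros(V.shape,bool); g[120:225,280:425]=True
m=cv2.morphologyEx((g&(S>105)&(V<185)).astype(np.uint8),cv2.MORPH_CLOSE,np.ones((5,5))); m=cv2.morphologyEx(m,cv2.MORPH_OPEN,np.ones((7,7)))
c=big(m)
P=np.array([onz(b,p,22)[:2] for p in c[:,0]],np.float32); r=cv2.minAreaRect(P); print('plate rect',r,'pix',cv2.minAreaRect(c))
a=load("w1"); f=a['frame']; hsv=cv2.cvtColor(f,cv2.COLOR_RGB2HSV).astype(int); H,S,V=[hsv[...,i] for i in range(3)]
print('grey',hsv[140,245],'brass',hsv[127,277],'line',hsv[160,260],hsv[160,250],'red',hsv[225,335])
g=np.zeros(V.shape,bool); g[105:145,240:400]=True
for c in cv2.findContours((g&(S>110)&(V>110)).astype(np.uint8),cv2.RETR_EXTERNAL,cv2.CHAIN_APPROX_NONE)[0]:
    if cv2.contourArea(c)>30: print('brass',cv2.minAreaRect(c),cv2.boundingRect(c))
gm=(S<60)&(V>60)&(V<190); g=np.zeros(V.shape,bool); g[100:305,210:425]=True
gm=cv2.morphologyEx((gm&g).astype(np.uint8),cv2.MORPH_OPEN,np.ones((5,5))); c=cv2.convexHull(big(gm)); print('face',cv2.approxPolyDP(c,4,True)[:,0].tolist())
rm=((H<6)|(H>174))&(S>150)&(V>90); g[:]=False; g[200:300,280:360]=True; c=big(rm&g); print('bar',cv2.minAreaRect(c),cv2.boxPoints(cv2.minAreaRect(c)).tolist())
o=f[90:310,200:440,::-1].copy(); o2=b['frame'][110:240,270:440,::-1]
cv2.imwrite('pics/z.png',cv2.resize(o,None,fx=3,fy=2.6,interpolation=cv2.INTER_CUBIC))
E
python3 m1.py
```

```text
plate px [193 166 134] [ 16  78 193] table [188 162 130] [ 17  79 188]
plate rect ((536.29443359375, 253.2024688720703), (58.125484466552734, 148.258544921875), 26.945289611816406) pix ((354.97088623046875, 172.78689575195312), (39.689029693603516, 104.88092041015625), 69.22774505615234)
grey [150   2 130] brass [ 21 108 182] line [120   7 116] [135   4 135] red [  1 163 163]
brass ((362.5, 129.0), (13.0, 10.0), 0.0) (356, 124, 14, 11)
brass ((276.5, 129.5), (13.0, 11.0), 0.0) (270, 124, 14, 12)
face [[404, 115], [416, 236], [415, 297], [299, 304], [223, 299], [234, 117]]
bar ((320.8851318359375, 249.06082153320312), (19.87834930419922, 76.49095916748047), 35.53767395019531) [[290.56756591796875, 274.4053955078125], [335.02703857421875, 212.16217041015625], [351.20269775390625, 223.71624755859375], [306.74322509765625, 285.95947265625]]
```

```bash
cat > seat.py <<'E'
from h import *
from scipy.optimize import least_squares
a=load("w1")
t=np.radians(30); S=R.from_euler('y',-30,degrees=True).as_matrix() # seat axes in rest frame
def seat(q,p=(0,0,0)):
    Y=R.from_euler('z',q[2]).as_matrix(); return np.array([q[0],q[1],62.])+Y@S@np.array(p,float)
obs=[((404.5,115),(-60,115,0)),((234,116),(-60,-115,0)),((415.5,298),(175,115,0)),((223,299),(175,-115,0)),
 ((363,124),(-40,55,18)),((277,124),(-40,-55,18))]
s=least_squares(lambda q:np.concatenate([proj(a,seat(q,p))-u for u,p in obs]),[480,-235,.09],loss='soft_l1')
q=s.x
if __name__=="__main__":
    print(q,s.fun.reshape(-1,2).round(1).tolist()); print('seat',seat(q),'knob',seat(q,(125,0,64)),proj(a,seat(q,(125,0,79))))
    for y in(78,-78): print([proj(a,seat(q,(x,y,0))).round(1).tolist() for x in(-28,28)])
    N=R.from_euler('z',q[2]).as_matrix()@S
    K=seat(q,(125,0,79)); o=[]
    for u in ((335.0,212.2),(351.2,223.7),(290.6,274.4),(306.7,286.0)):
        C,v=ray(a,u); p=C+v*((K-C)@N[:,2])/(v@N[:,2]); o.append(N.T@(p-K))
    o=np.array(o); print('bar corners in face frame',o.round(1).tolist(),o.mean(0)); d=(o[2]+o[3]-o[0]-o[1])/2; print(np.linalg.norm(d),np.degrees(np.arctan2(-d[1],d[0])))
E
python3 seat.py
```

```text
[ 4.91480818e+02 -2.33871225e+02  9.03741606e-02] [[0.8, 0.3], [-0.2, 0.1], [5.0, 1.0], [-2.0, 0.9], [0.0, -1.4], [-0.6, -1.0]]
seat [ 491.48081804 -233.87122453   62.        ] knob [ 567.42280692 -226.98928477  179.92562584] [321.07892115 249.01628696]
[[379.0, 137.4], [381.4, 177.9]]
[[260.4, 137.9], [258.6, 178.5]]
bar corners in face frame [[-35.8, 13.9, 0.0], [-24.3, 29.5, 0.0], [23.4, -28.6, 0.0], [33.9, -13.6, 0.0]] [-6.92727194e-01  2.96483175e-01  6.49221682e-14]
72.62136809246499 36.10329887665611
```

View pics/z.png

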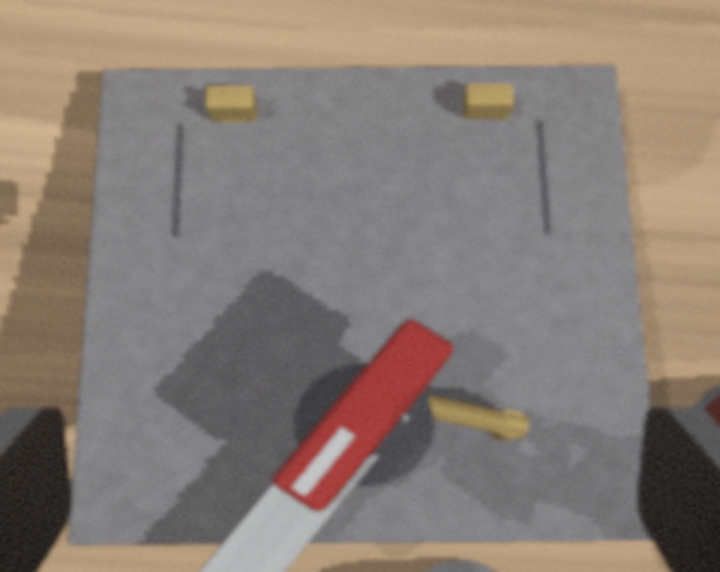

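The fit predicts the bar centre at (321.1,249.0), and I measured (320.9,249.1). The end lines agree within 1 px. The knob is about 36° right of uphill, so the keeper angle is about 0.24. Next I'll pick up the plate.

Run:
```python
from h import *
from seat import q,seat,S
o=[180,0,116.9]
env.reach([535.8,253,90],o); env.move_straight([535.8,253,2],speed=120)
env.move_gripper(40,50); w=status.get_obs(); print(w['gripper_width'],w['contact_force'],w['tcp_pos'],w['clock'])
env.move_straight([535.8,253,220],speed=250)
N=R.from_euler('z',q[2]).as_matrix()@S
T=np.column_stack([N[:,1],N[:,0],-N[:,2]]); e=R.from_matrix(T).as_euler('xyz',degrees=True)
print(e, kin.inverse_kinematics(seat(q,(6,0,80)),e))
env.reach(seat(q,(6,0,80)),e); env.hold(.2)
shot("wrist","w3"); w=status.get_obs(); print(w['gripper_width'],w['contact_force'],w['tcp_pos'],seat(q,(6,0,80)),w['clock'])
```

```text
55.10743693572687 [-0.13444342 -1.58648611  6.80394616] [536.32440962 253.24224772   3.0638467 ] 6.7083
[1.50000000e+02 1.27222187e-14 9.51780580e+01] [-42.31633725 -26.36903132 124.11855739  24.40065412  63.15856061
 -54.95324417]
53.65107849437077 [-0.30762692  0.65476705 -1.50520905] [ 457.12417525 -236.66153209  134.35465983] [ 456.81900377 -237.01231317  134.2820323 ] 9.825
```

View pics/w3.png

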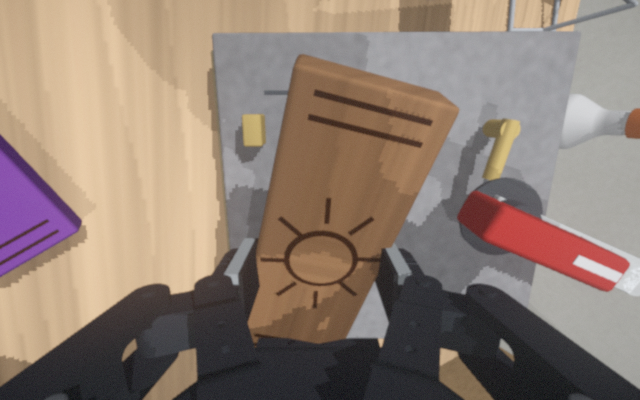

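The plate is held, but in w3 it looks turned and perhaps tilted: top-face far corners at about (302,70) and (452,110), sun centre at (321,258), near-left corner at about (250,330). I'll quantify that with PnP.

Run:
```python
from h import *
d=load("w3"); w=status.get_obs(); T=R.from_euler('xyz',w['tool_rot'],degrees=True).as_matrix(); K=d['camera_matrix']
P=lambda t:proj(d,w['tcp_pos']+T@np.array(t,float)).round(0).tolist()
print('expected centre,FL..',P((0,0,-19)),[P((x,y,-19)) for x,y in((75,-28),(75,28),(-75,-28),(-75,28))], 'pads',P((0,-28,-19)),P((0,28,-19)))
X=np.array([(75,-28,0),(75,28,0),(0,0,0),(-75,-28,0)],float)
# plate frame with z = tool z
U=np.array([(302,71),(450,112),(321,258),(250,331)],float)
n,rv,tv,er=cv2.solvePnPGeneric(X,U,K,None,flags=cv2.SOLVEPNP_IPPE)
for r,t,e in zip(rv,tv,er):
    M=T.T@rot(d)@cv2.Rodrigues(r)[0]; c=T.T@(d['origin']+rot(d)@t.ravel()-w['tcp_pos'])
    print(e,c.round(1),R.from_matrix(M).as_euler('xyz',degrees=True).round(1))
z=cv2.resize(d['frame'][30:360,220:480,::-1],None,fx=2.2,fy=1.8,interpolation=cv2.INTER_CUBIC); cv2.imwrite('pics/w3z.png',z)
```

```text
expected centre,FL.. [317.0, 270.0] [[241.0, 85.0], [394.0, 85.0], [261.0, 408.0], [375.0, 408.0]] pads [252.0, 270.0] [383.0, 270.0]Traceback (most recent call last):
  File "<stdin>", line 9, in <module>
TypeError: 'NoneType' object is not iterable
```

Run:
```python
from h import *
d=load("w3"); w=status.get_obs(); T=R.from_euler('xyz',w['tool_rot'],degrees=True).as_matrix(); K=d['camera_matrix'].astype(float)
z=cv2.resize(d['frame'][30:360,220:480,::-1],None,fx=2.2,fy=1.8,interpolation=cv2.INTER_CUBIC); cv2.imwrite('pics/w3z.png',z)
X=np.array([(75,-28,0),(75,28,0),(0,0,0),(-75,-28,0)],float).reshape(-1,1,3)
U=np.array([(302,71),(450,112),(321,258),(250,331)],float).reshape(-1,1,2)
for fl in(cv2.SOLVEPNP_ITERATIVE,cv2.SOLVEPNP_SQPNP):
    ok,r,t=cv2.solvePnP(X,U,K,None,flags=fl)
    M=T.T@rot(d)@cv2.Rodrigues(r)[0]; c=T.T@(d['origin']+rot(d)@t.ravel()-w['tcp_pos'])
    pr=cv2.projectPoints(X,r,t,K,None)[0]-U
    print(np.abs(pr).max().round(1),c.round(1),R.from_matrix(M).as_euler('xyz',degrees=True).round(1))
```

```text
137.8 [  71.8    1.3 -153.1] [-112.   -81.9  168.5]
3.6 [ 1.5  1.3 -9. ] [-24.8  12.8  13.5]
```

View pics/w3z.png

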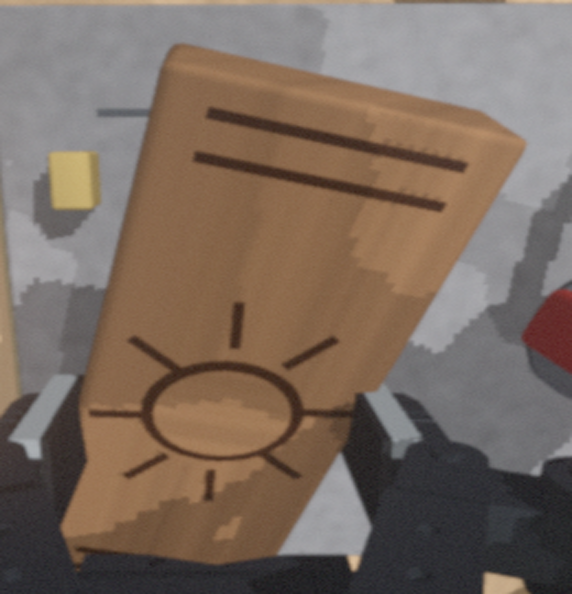

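The long edges and burnt end lines show the plate both yawed by about 13° and pitched by about 15° in the grip, so this grasp isn't good. I'll set it back down on its clear spot, look, and regrasp.

Run:
```python
from h import *
o=[180,0,116.9]
env.reach([530,250,150],o)
f0=status.get_obs()['contact_force']
for z in [40]+list(range(36,4,-3)):
    env.move_straight([530,250,z],speed=100 if z==40 else 40); w=status.get_obs(); f=w['contact_force']-f0
    if z<34: print(z,f.round(1),end=' ')
    if f[2]>25: break
env.move_gripper(85); env.move_straight([530,250,80],speed=150); env.reach([520,210,250],[180,0,116.9]); env.hold(.2)
d=shot("wrist","w4"); print(status.get_obs()['clock'],status.get_obs()['tool_rot'])
```

```text
33 [-0.6 -1.5  2. ] 30 [ 0.2 -0.6  0.6] 27 [ 0.5 -0.8  1. ] 24 [0.3 1.8 4.2] 21 [0.2 3.  7.8] 18 [-1.8  4.8 11. ] 15 [-2.1  6.1 17.6] 12 [ 2.4 -0.8  5.5] 9 [-3.6  2.1 13.4] 6 [-20.2  -1.6  41.8] 17.6667 [-1.79877105e+02 -1.60389669e-02  1.16914447e+02]
```

View pics/w4.png

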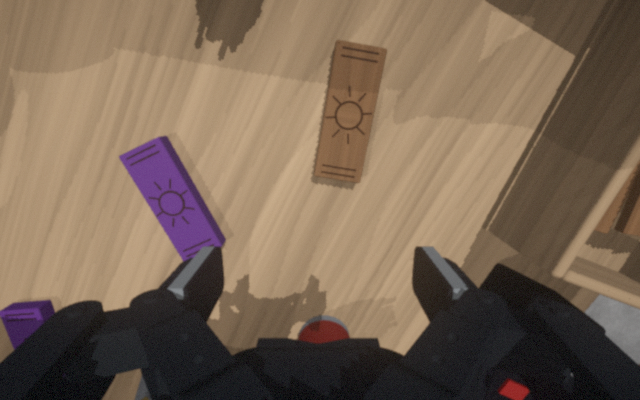

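The plate lies flat again, marks up. Its top face has corners near (337,41), (386,48), (361,179) and (316,175), and it's turned about 9° from the jaw frame. I'll remeasure and regrasp.

```bash
cat > m2.py <<'E'
from h import *
d=load("w4"); f=d['frame']; hsv=cv2.cvtColor(f,cv2.COLOR_RGB2HSV).astype(int); H,S,V=[hsv[...,i] for i in range(3)]
lab=cv2.cvtColor(f,cv2.COLOR_RGB2LAB).astype(int)
for p in((350,75),(350,150),(300,100),(420,60),(420,150)): print(hsv[p[1],p[0]],lab[p[1],p[0]],end='; ')
g=np.zeros(V.shape,bool); g[30:200,300:400]=True
m=(g&(S>95)).astype(np.uint8); m=cv2.morphologyEx(cv2.morphologyEx(m,cv2.MORPH_CLOSE,np.ones((7,7))),cv2.MORPH_OPEN,np.ones((9,9)))
c=max(cv2.findContours(m,cv2.RETR_EXTERNAL,cv2.CHAIN_APPROX_NONE)[0],key=cv2.contourArea)
print('\nmask',cv2.minAreaRect(np.array([onz(d,p,22)[:2] for p in c[:,0]],np.float32)),cv2.boxPoints(cv2.minAreaRect(c)).tolist())
C=np.array([onz(d,p,22)[:2] for p in((337,41),(386,48),(361,179),(316,175))],np.float32)
print('hand',cv2.minAreaRect(C),C.mean(0),np.linalg.norm(C-np.roll(C,-1,0),axis=1)); v=C[0]+C[1]-C[2]-C[3]; print(np.degrees(np.arctan2(v[1],v[0])))
v=C[1]+C[2]-C[0]-C[3];print(np.degrees(np.arctan2(v[1],v[0])))
print('sun',onz(d,(348.5,114.5),22))
o=f.copy(); cv2.drawContours(o,[c],-1,(0,255,0),1)
a=load("w2")
def up(x,r): return cv2.resize(x[r[0]:r[1],r[2]:r[3],::-1],(400,480),interpolation=cv2.INTER_CUBIC)
cv2.imwrite('pics/cmp.png',np.hstack([up(o,(20,212,280,440)),up(a['frame'],(90,252,280,415))]))
E
python3 m2.py
```

```text
[ 15 123 122] [106 136 150]; [ 15 122 132] [115 137 151]; [ 17  84 177] [163 133 148]; [ 16  89 149] [137 134 146]; [ 16  81 177] [163 133 147]; 
mask ((521.4412231445312, 278.8049011230469), (58.07210922241211, 151.951416015625), 17.37468910217285) [[310.3741149902344, 177.030029296875], [334.2886657714844, 38.32563018798828], [387.0646667480469, 47.4249267578125], [363.1501159667969, 186.12933349609375]]
hand ((522.580322265625, 280.79888916015625), (53.317726135253906, 147.14938354492188), 18.271163940429688) [522.55347 281.36267] [ 52.722813 143.91673   53.415634 146.093   ]
108.15153
20.588219
sun [521.74163926 280.65103912  22.        ]
```

View pics/cmp.png

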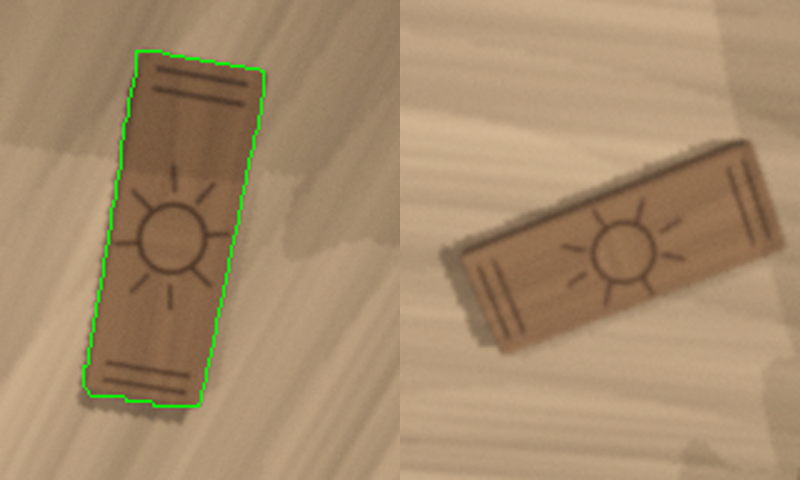

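The right crop, from before the grasp, confirms the first angle was right. The plate must have turned during transit, perhaps by brushing the red tin's sticks. I'll compare the bystanders in top views before and after.

Run:
```python
from h import *
a=load("top0"); b=shot("top","top1")
D=np.abs(a['frame'].astype(int)-b['frame']).sum(2)
for n,(x0,x1,y0,y1) in dict(tinred=(295,330,145,178),glue=(335,372,110,142),mallet=(425,465,180,262),scr=(160,180,180,240),rest=(338,412,140,225),tinblue=(185,215,228,260)).items(): print(n,D[y0:y1,x0:x1].mean().round(1),D[y0:y1,x0:x1].max())
up=lambda f:cv2.resize(f[100:230,290:420,::-1],(400,400),interpolation=cv2.INTER_CUBIC)
cv2.imwrite('pics/t01.png',np.hstack([up(a['frame']),up(b['frame'])]))
```

```text
tinred 27.6 222
glue 12.8 96
mallet 25.1 246
scr 11.2 41
rest 56.5 416
tinblue 23.0 89
```

View pics/t01.png

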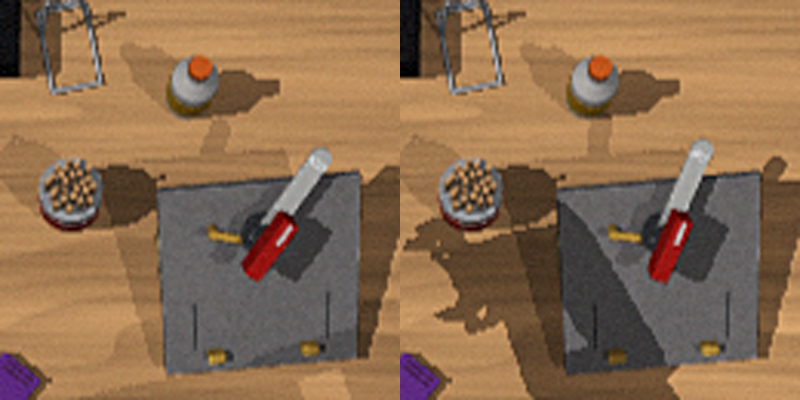

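The tin and glue haven't moved. The knob has turned back from 36° to about 22° right of uphill (keeper near 0), so the plate clipped the bar on its low approach, which explains the turned grip. I'll regrasp and come in high along the face normal.

Run:
```python
from h import *
from seat import q,seat,S
N=R.from_euler('z',q[2]).as_matrix()@S
e=R.from_matrix(np.column_stack([N[:,1],N[:,0],-N[:,2]])).as_euler('xyz',degrees=True)
for h in(200,160,130): print(h,kin.inverse_kinematics(seat(q,(6,0,h)),e))
o=[180,0,107.8]; x,y=521.7,280.3
env.reach([x,y,90],o); env.move_straight([x,y,4],speed=120)
env.move_gripper(40,60); w=status.get_obs(); print(w['gripper_width'],w['contact_force'],w['tcp_pos'],w['clock'])
env.move_straight([x,y,300],speed=250)
env.reach([470,-100,330],[180,0,95])
env.reach(seat(q,(6,0,160)),e); env.move_straight(seat(q,(6,0,60)),speed=150); env.hold(.2)
d=shot("wrist","w5"); w=status.get_obs(); print(w['gripper_width'],w['contact_force'],w['clock'])
T=R.from_euler('xyz',w['tool_rot'],degrees=True).as_matrix()
print([proj(d,w['tcp_pos']+T@np.array(t,float)).round(0).tolist() for t in((75,-28,-17),(75,28,-17),(0,0,-17))])
```

```text
200 [-49.37209882 -35.45749532 120.08414882  24.6065753   78.01699281
 -56.00750082]
160 [-46.85543784 -32.97796806 121.81389433  24.32285926  73.14545024
 -55.44538282]
130 [-45.07870703 -30.75530044 122.86469007  24.24483276  69.43108803
 -55.15660583]
54.3856367886622 [-1.24614023 -0.61141586  6.14572602] [522.17372654 280.53362768   5.10568368] 19.7083
54.40752638241895 [ 0.98401665  0.05288118 -1.33095506] 24.425
[[242.0, 85.0], [392.0, 85.0], [317.0, 267.0]]
```

View pics/w5.png

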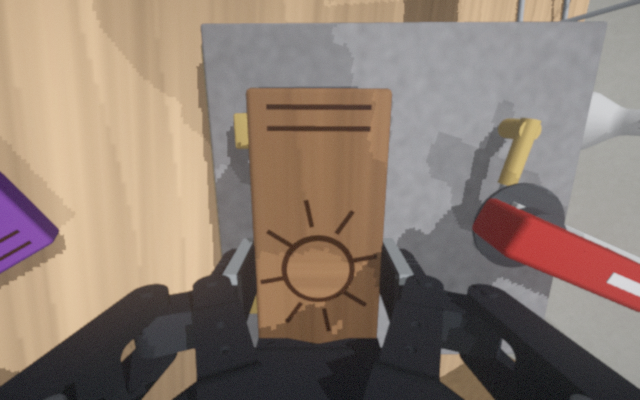

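The plate now sits square in the grip: far corners (248,89) and (391,89), against expected (242,85) and (392,85). The sun is centred between the pads and the path is clear. Next is a guarded lowering, then a slide down to the stops.

Run:
```python
from h import *
from seat import q,seat,S
N=R.from_euler('z',q[2]).as_matrix()@S
F=lambda:N.T@status.get_obs()['contact_force']
env.move_straight(seat(q,(6,0,20)),speed=80); env.hold(.2); f0=F(); h=20
while h>1:
    h-=1; env.move_straight(seat(q,(6,0,h)),speed=25); f=F()-f0
    if f[2]>5: break
print('down',h,f.round(1))
x=6
while x>-5:
    x-=1; env.move_straight(seat(q,(x,0,h+.7)),speed=25); f=F()-f0
    if f[0]>7: break
print('stops',x,f.round(1))
env.move_straight(seat(q,(x,0,h)),speed=20); env.hold(.1); print('seat',(F()-f0).round(1))
w=status.get_obs(); print((N.T@(w['tcp_pos']-seat(q))).round(1),w['gripper_width'],w['clock'])
shot("wrist","w6")
env.move_gripper(70); env.hold(.2); print('rel',(F()-f0).round(1),status.get_obs()['gripper_width'],status.get_obs()['clock'])
shot("wrist","w7")
```

```text
down 6 [-2.1  1.8  5.2]
stops -2 [ 9.9  3.9 -3.1]
seat [10.2  3.3 -0.4]
[-0.6 -0.1  6.6] 54.50887792229023 31.125
rel [ 0.2 -0.6  0.5] 70.06790423894152 31.675
```

View pics/w7.png

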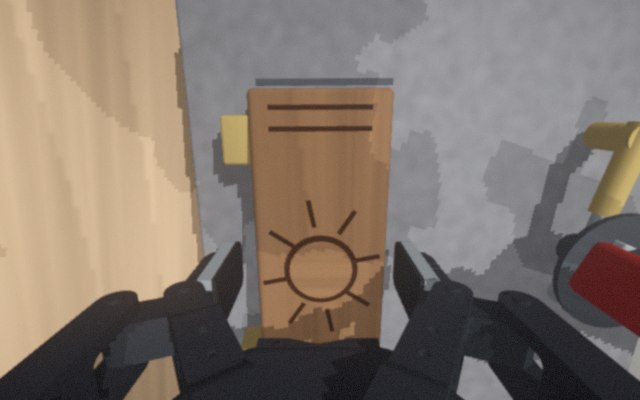

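The plate is down, released, and its lower edge is on the stop. The end line shows just past its left end, at row 82 against row 88. I'll nudge it square onto both stops with the uphill finger, then go to the knob.

Run:
```python
from h import *
from seat import q,seat,S
N=R.from_euler('z',q[2]).as_matrix()@S
F=lambda:N.T@status.get_obs()['contact_force']
f0=F(); x=-2
env.move_straight(seat(q,(-6,0,7)),speed=40); x=-6
while x>-14:
    x-=1; env.move_straight(seat(q,(x,0,7)),speed=30); f=F()-f0
    if f[0]>6: break
print('nudge',x,f.round(1))
env.move_straight(seat(q,(x+6,0,7)),speed=60); env.move_gripper(80)
env.move_straight(seat(q,(-2,0,150)),speed=200)
def ori(a):
    a=np.radians(a); b=-(np.cos(a)*N[:,0]-np.sin(a)*N[:,1]); z=-N[:,2]
    return R.from_matrix(np.column_stack([b,np.cross(z,b),z])).as_euler('xyz',degrees=True)
e=ori(22.4); j=kin.inverse_kinematics(seat(q,(125,0,47)),e); print('j',np.round(j,1))
env.reach(seat(q,(125,0,150)),e); env.hold(.1)
print(status.get_obs()['joint_positions'].round(1),status.get_obs()['clock'])
shot("wrist","w8")
```

```text
nudge -9 [ 6.9  2.2 -0.5]
j [ -32.   -13.8  111.9   20.6   58.9 -111.9]
[ -35.9  -21.9  109.9   20.5   69.8 -111.9] 35.1333
```

View pics/w8.png

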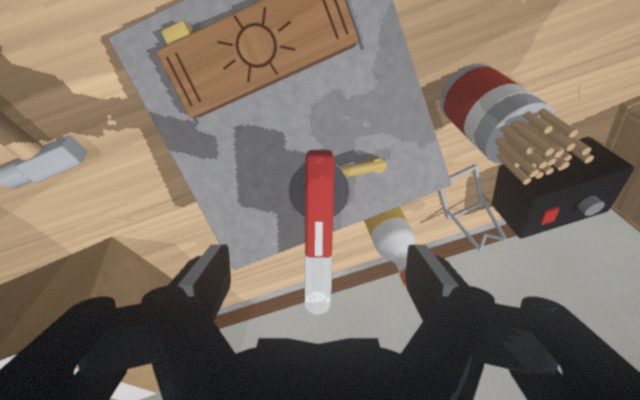

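The bar stands vertical at column 319, midway between the fingers, so the jaws are aligned. The plate is on the stops. That was my 12th picture, so the rest are numeric checks. Now I'll grip the bar and turn it.

Run:
```python
from h import *
from seat import q,seat,S
N=R.from_euler('z',q[2]).as_matrix()@S
env.move_gripper(60); env.move_straight(seat(q,(125,0,47)),speed=120)
w=status.get_obs(); print('f',w['contact_force'].round(1))
env.move_gripper(10,40); w=status.get_obs(); print(w['gripper_width'],w['contact_force'].round(1),w['clock'])
j=w['joint_positions'].copy(); j0=j[5]
for a in(40,80,100,110,120,128,134):
    j[5]=j0+a; env.movej(j); w=status.get_obs(); print(a,(N.T@w['contact_force']).round(1),(N.T@w['moment']).round(2),w['joint_positions'][5].round(1),w['gripper_width'].round(1))
print(w['clock'])
env.hold(.3); env.move_gripper(60); env.move_straight(seat(q,(125,0,150)),speed=150)
env.reach([480,-235,360],[180,0,95]); env.hold(.2)
shot("wrist","w9"); shot("top","top2"); shot("scene","scene2"); print(status.get_obs()['clock'])
```

```text
f [-0.2  0.5  0.1]
19.545260091090697 [-4.3  6.1  4.9] 36.9583Traceback (most recent call last):
  File "<stdin>", line 9, in <module>
AttributeError: 'float' object has no attribute 'round'
```

Run:
```python
from h import *
from seat import q,seat,S
N=R.from_euler('z',q[2]).as_matrix()@S
j=np.array(status.get_obs()['joint_positions']); print(j.round(1)); j0=-111.9
for a in(80,100,110,120,128,134):
    j[5]=j0+a; env.movej(j); w=status.get_obs(); print(a,(N.T@w['contact_force']).round(1),(N.T@w['moment']).round(2),np.round(w['joint_positions'][5],1),np.round(w['gripper_width'],1))
print(w['clock'])
env.hold(.3); env.move_gripper(60); env.move_straight(seat(q,(125,0,150)),speed=150)
env.reach([480,-235,360],[180,0,95]); env.hold(.2)
shot("wrist","w9"); shot("top","top2"); shot("scene","scene2"); print(status.get_obs()['clock'])
```

```text
[-32.  -13.9 111.9  20.6  59.  -71.9]
80 [-8.5 -1.6  4.4] [-0.08  1.58 -0.06] -31.9 19.7
100 [-12.9   1.3   9.4] [ 0.31  2.27 -0.04] -11.9 19.6
110 [-15.5   1.2  12.4] [0.56 2.56 0.06] -1.9 19.4
120 [-16.    3.7  13.2] [0.88 2.84 0.02] 8.1 19.6
128 [-16.7   4.9  14.8] [1.13 2.93 0.02] 16.2 19.1
134 [-17.9   6.5  16.6] [ 1.32  3.08 -0.01] 22.2 19.5
39.8917
42.7667
```

```bash
cat > chk.py <<'E'
from h import *
from seat import q,seat,S
import sys
N=R.from_euler('z',q[2]).as_matrix()@S
def pl(d,u,h):
    C,v=ray(d,u); K=seat(q,(0,0,h)); return N.T@(C+v*((K-C)@N[:,2])/(v@N[:,2])-seat(q))
n=sys.argv[1]; d=load(n); hsv=cv2.cvtColor(d['frame'],cv2.COLOR_RGB2HSV).astype(int); H,Sa,V=[hsv[...,i] for i in range(3)]
yy,xx=np.mgrid[:400,:640]
def win(h,c,rad):
    m=np.zeros(V.shape,np.uint8); cv2.circle(m,tuple(int(t) for t in proj(d,seat(q,(c[0],c[1],h)))),rad,1,-1); return m>0
def cont(m,k):
    m=cv2.morphologyEx(m.astype(np.uint8),cv2.MORPH_CLOSE,np.ones((k,k))); return max(cv2.findContours(m,cv2.RETR_EXTERNAL,cv2.CHAIN_APPROX_NONE)[0],key=cv2.contourArea)
rad=int(np.linalg.norm(proj(d,seat(q,(125,0,79)))-proj(d,seat(q,(125,50,79)))))
c=cont(win(79,(125,0),rad)&((H<6)|(H>174))&(Sa>140),1)
P=np.array([pl(d,p,79)[:2] for p in c[:,0]],np.float32); print('bar',cv2.minAreaRect(P))
c=cont(win(22,(0,0),int(rad*2.1))&(Sa>80)&(H>8)&(H<18),5)
P=np.array([pl(d,p,22)[:2] for p in c[:,0]],np.float32); print('plate',cv2.minAreaRect(P),P.min(0),P.max(0))
# brightness (low-saturation) along paddle, h=33, and on the bar top, h=79
g=lambda x,y,h:hsv[tuple(np.round(proj(d,seat(q,(x,y,h)))).astype(int)[::-1])].tolist()
print('paddle',[(x,g(x,0,33)) for x in(80,60,40,20,12,0)],'mark',[(x,g(x,0,79)) for x in(95,105,112,120,140,150)])
print('off-paddle',[g(60,y,0) for y in(-30,30)])
E
python3 chk.py w9
```

```text
bar ((126.90586853027344, 2.0029983520507812), (78.72845458984375, 19.678997039794922), 23.58002471923828)
plate ((2.7815322875976562, -0.26885223388671875), (63.685997009277344, 148.63186645507812), 0.12550188601016998) [-29.203669 -74.57642 ] [34.589973 74.07858 ]
paddle [(80, [150, 4, 116]), (60, [150, 4, 123]), (40, [11, 72, 106]), (20, [14, 112, 125]), (12, [15, 115, 146]), (0, [13, 111, 149])] mark [(95, [165, 3, 171]), (105, [1, 166, 160]), (112, [1, 164, 165]), (120, [1, 165, 167]), (140, [0, 158, 163]), (150, [174, 48, 75])]
off-paddle [[0, 104, 164], [110, 5, 140]]
```

The plate is seated: centred to 0.3 mm, ends within ±75, lower edge at −28 to −29. The knob is only at about 156° because I under-counted the turn. The lock is at 180°, so keeper is about 2.34, right at the detent crest. I'll regrip and finish the turn.

```bash
cat > turn.py <<'E'
from h import *
from seat import q,seat,S
N=R.from_euler('z',q[2]).as_matrix()@S
def ori(a):
    a=np.radians(a); b=-(np.cos(a)*N[:,0]-np.sin(a)*N[:,1]); z=-N[:,2]
    return R.from_matrix(np.column_stack([b,np.cross(z,b),z])).as_euler('xyz',degrees=True)
e=ori(156.4); k=lambda h:seat(q,(125.5,.5,h))
env.reach(k(150),e); env.move_straight(k(47),speed=120); print(status.get_obs()['contact_force'].round(1))
env.move_gripper(10,40); w=status.get_obs(); j=np.array(w['joint_positions']); print(j.round(1),w['gripper_width'])
j0=j[5]
for a in(8,16,23):
    j[5]=j0+a; env.movej(j); w=status.get_obs(); print(a,(N.T@w['contact_force']).round(1),(N.T@w['moment']).round(2))
env.hold(.3); env.move_gripper(60); env.hold(.2); env.move_straight(k(150),speed=150)
env.reach([480,-235,360],[180,0,95]); env.hold(.2)
shot("wrist","w10"); shot("top","top3"); shot("scene","scene3"); print(status.get_obs()['clock'])
E
python3 turn.py; python3 chk.py w10
```

```text
[ 0.1 -0.2  0.5]
[-31.9 -13.9 111.9  20.6  59.1  22.2] 20.072353157402247
8 [-0.6  0.1 -1.2] [-0.17  0.24 -0.08]
16 [ 0.2 -3.1  0.3] [-0.49  0.28 -0.07]
23 [-1.8 -4.3 -0.5] [-0.97  0.33 -0.15]
49.2917
bar ((126.65103912353516, 2.9844846725463867), (23.336576461791992, 76.65958404541016), 89.91004180908203)
plate ((2.828235626220703, -0.270233154296875), (64.10846710205078, 149.15362548828125), 0.4260251820087433) [-29.564371 -74.70095 ] [34.775887 74.27644 ]
paddle [(80, [1, 160, 161]), (60, [105, 6, 183]), (40, [105, 6, 184]), (20, [108, 6, 199]), (12, [90, 1, 184]), (0, [13, 114, 146])] mark [(95, [150, 1, 195]), (105, [130, 4, 198]), (112, [105, 3, 197]), (120, [1, 160, 166]), (140, [1, 167, 166]), (150, [1, 166, 164])]
off-paddle [[168, 26, 100], [120, 5, 141]]
```

The knob is locked: bar at 0°, white mark downhill, bright paddle over the plate at x = 12–60. The plate hasn't moved. I'll run a quick bystander shift check, then hand in.

Run:
```python
from h import *
a=load("top0")['frame'];b=load("top3")['frame']
for n,(x0,x1,y0,y1) in dict(tinred=(301,326,149,174),glue=(342,363,114,138),mallet=(431,463,185,262),scr=(160,180,180,240),tinblue=(187,213,233,257)).items():
    r=cv2.matchTemplate(b[y0-8:y1+8,x0-8:x1+8],a[y0:y1,x0:x1],cv2.TM_CCOEFF_NORMED); _,s,_,l=cv2.minMaxLoc(r); print(n,round(s,2),(l[0]-8,l[1]-8))
print(status.get_obs()['contact_force'].round(1)); order.hand_in()
```

```text
tinred 0.96 (0, 0)
glue 0.99 (0, 0)
mallet 0.2 (0, 0)
scr 0.98 (0, 0)
tinblue 0.99 (0, 0)
[ 1.   0.  -0.3]
the job is handed in; nothing more can be done
```

The brown name plate is on the rest, marks up and against the stops, and the knob is locked over it. I handed the job in at about 49 s; no verdict is reported.

**What went wrong on the way:**
- **First carry:** I came in too low. The plate clipped the knob's bar, turned in the grip and pushed the knob back to about its start stop. I set the plate down, regrasped it and came in from above.
- **First knob turn:** I misjudged the angle and stopped at the detent crest (about 2.34 rad), so I regripped the bar and finished the turn.

**Last checks, all by wrist and top camera:**
- **Plate:** its ends are within ±75 mm and it is centred to 0.3 mm. Its lower edge measures −29 to −30 mm where −28 is ideal, and it did not shift during the final knob turn.
- **Knob:** the bar lies along the slope at about 0°, with the white mark and paddle pointing straight down over the plate.
- **Bystanders:** both tins, the glue and the screwdriver show no shift in the top view. The mallet's match score was too low (0.2) to rely on, probably because the arm or its shadow covered it. It was last seen in place when I approached the knob, and I never worked near it.

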